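# Follow the lacquer repair on a coasting turntable with the curing lamp

## Robot

A 6-joint arm with a two-finger parallel gripper is mounted at the origin on the work surface. World frame = base frame: x ahead of the robot, y to its left, z up, the work surface at z = 0. Lengths are in m, angles in rad, forces in N, time in s.
With the tool pointing down it reaches from about 0.375 to 0.975 m from the base axis. Payload 3.8 kg.
Tool frame: the origin (TCP) lies at the centre of the arm's flange, where the gripper is bolted on; the fingertips stand 173 mm ahead of it and the grasp point (between the pads) lies 155 mm ahead of it (bot.tip_reach is the distance from the TCP to the fingertips, in m); z points along the fingers, y is the line along which they close (so a half turn about z gives the same grasp; the last joint's range is limited). The gripper opens to 85 mm and grips with 20 to 120 N. Pads are 22 mm wide; open, the fingers measure 114 mm over their backs; the gripper's body (76 mm by 85 mm) begins 54 mm behind the grasp point. The pads swing forward as they close: fully open they stand 13 mm farther back than shut.
Start: joints at [-1.232, 0.264, 1.604, -0, 1.274, -0.037], TCP at [0.248, -0.628, 0.405] pointing down, gripper open.
Joint ranges: [-2.63, 2.63], [-0.94, 2.18], [0.31, 2.57], [-1.31, 4.45], [0, 2.66], [-2.55, 2.55]. Speed limits (rad/s): [2.57, 2.57, 3.14, 3.14, 3.14, 3.14].

## Interface

Orientations are given as a rotation vector (axis times angle).
In Python, from workcell import bot gives the robot as it stands.
- The arm moves only by the tool drive_tool, never from a script. Its arguments are lists of equal length, an entry for each row: "claw": the finger opening in mm, from 0 to 85.4; "slide": the shift along the world's x, y, z each as a share of 0.5 m, from -1 to 1, a list of three; "yaw": the turn about the world's z as a share of 180 degrees, from -1 to 1. A call has 1 to 8 rows; each row is the pose to reach, as a shift and turn from the pose commanded when the call began, turning the shorter way round; what a row does not reach only later rows make up. A row lasts 1/12 s, in which the tool goes at most 41.7 mm and 7.16 degrees, less where a joint would pass 70% of its speed; a pose out of reach is approached as far as the arm can. A call with a number of a shift or a turn outside -1 to 1 is refused whole. A call with a gripper value outside its range is refused whole. The fingers move at their own pace and stop on an object; "newtons" is the grip in N (left out, the last holds). Time passes only in rows, so rows that repeat a pose let the fingers close. It gives the time, the measured TCP pose, the force, the opening and the grip force at its end, in the units of the state.
- bot.read_state(): the state, without advancing time (a new reading comes with each control period).
- bot.read_camera(name): name is "side" or "top"; returns a dict with "color" (384x512x3 uint8, red, green, blue), "depth" (384x512 float32, m along the optical axis (not along the pixel's ray), 0 where there is no reading), "mtx" (3x3 intrinsics, pixels), "eye" and "rotation" of the camera in the world. Camera axes: x right, y up, looking along -z (the intrinsics and any distortion apply to the point x, -y, -z); pixel columns grow to the right and rows downward; lengths in m; the calibration is good to about 2 mm. A picture is of the moment at which its call begins.
- bot.finish_job(): hands the job in; it is judged then, once.
The state is a dict: "time": time; "q": joint angles; "joint_vel": joint speeds; "joint_torque": joint torques, N m; "tool_pos": TCP position; "tcp_rot": TCP orientation; "wrist_force": force on the tool from outside, world axes, zero at the start; "torque": the same for the moment, N m; "width": opening from 0.0 (shut) to 1.0 (fully open); "grip_force": force on a finger pad.
Only numpy, scipy, OpenCV 4.12 (cv2) and the standard library are available. Lean on these libraries where they do the work, as an engineer would, in place of code of your own. Each camera call takes 0.05 s, during which the arm holds its last target. There are 200 camera calls.

## Task

A counting frame with a fresh lacquer repair is clamped on the finishing turntable, which has to keep turning so that the lacquer does not run: push the turntable round (the orange pin is there for this) until it coasts by itself at about one turn in six seconds, either way. Then take the yellow curing lamp out of its stand and, while the turntable still coasts freely at a third of that speed or more, carry the lamp's mouth along upright over the violet repair spot, about 3 cm above it, for at least six seconds without a break and without the lamp touching the turntable or the frame. Finally put the lamp back upright in its stand and let go; the turntable may go on coasting, and the other things on the bench stay where they are.

Things in the scene. Friction and masses are not known exactly. Their poses are not given: they have to be found in the camera images.
- turntable_base: fixed dark steel foot of the finishing turntable, 150 mm diameter; origin under its centre, on the turntable's vertical axis, at the bench surface, yaw 0. It carries the turning plate with a black counting frame (200 x 66 mm, 22 mm high, top 77 mm above the bench) clamped across its centre.
- plate_centre (a point): centre of the aluminium plate's top face, on the axis, 55 mm above the bench. Plate: 250 mm diameter, 20 mm thick, 3 kg with all it carries (hidden 0.75 to 1.35 times), inertia about 0.02 kg m2; low-friction bearing without stops: left alone it coasts, its speed decaying with a time constant of about 25 s.
- turntable (a joint): angle of the turntable plate about the vertical axis, rad, counter-clockwise seen from above is positive, no limits. At angle a the direction from the axis to the repair spot is a (plus the base's yaw, which is 0), to the orange pin a + 90 degrees.
- repair_spot (a point): centre of the violet lacquer spot (20 mm diameter) on top of the end of the clamped frame, 87 mm from the turntable's axis, 78 mm above the bench; turns with the plate.
- push_pin (a point): centre of the top of the orange upright pin, 20 mm diameter, 60 mm tall above the plate (top 115 mm above the bench), 100 mm from the turntable's axis; turns with the plate.
- lamp: loose hand lamp, 118 mm tall, 0.18 kg, standing upright in the stand's well. Round black head of 34 mm diameter from 0 to 58 mm height, above it a yellow square grip 28 x 28 mm from 58 to 118 mm height with faces along the lamp's x and y. Origin: centre of the lamp's mouth, on its underside; z points up along the lamp. The light shines out of the underside.
- stand: fixed lamp stand: dark foot 100 x 100 x 12 mm with a blue square well, 45 mm wide inside, 6 mm walls, rim 57 mm above the bench; origin under its centre at the bench surface. The lamp's square grip and the well have the same yaw at the start.
- stand_floor (a point): centre of the floor of the stand's well, 12 mm above the bench; the lamp's origin lies here when it is fully home.
- spare_frames: bystander: two stacked black counting frames with wooden beads, 200 x 66 x 44 mm, origin under the centre, long side along its x.
- wax_bar: bystander: brown bar of polishing wax, 100 x 50 x 40 mm, origin under the centre.
- lacquer_jar: bystander: small lacquer jar, 56 mm diameter, 70 mm tall, origin under the centre.
There are look-alikes about, which are no part of the job. Leave any green or pink look-alike of the lamp alone. There is more than one size of the stand; the one meant has the size given above.

How it is judged:
On the way, in this order (a step that is already met when the one before it is completed fails the run):
1. the turntable coasts at 0.7 rad/s or more, not touched by the robot ((velocity of joint turntable above 0.7 rad/s or velocity of joint turntable below -0.7 rad/s) and contact force between each of the arm, the fingers and turntable_base below 0.2 N), for 0.3 s.
2. for 6 s the lamp, upright, stays within 20 mm sideways of the repair spot and 10 to 55 mm above it while the turntable coasts untouched at more than 0.33 rad/s ((velocity of joint turntable above 0.33 rad/s or velocity of joint turntable below -0.33 rad/s) and horizontal distance between lamp and repair_spot below 0.02 m and z of lamp in the frame of repair_spot between 0.01 and 0.055 m and angle between lamp's own z axis and vertical below 0.2 rad and contact force between each of the arm, the fingers, lamp and turntable_base below 0.2 N), for 6 s.
At the end, for the whole second after the job is handed in: The lamp stands released, upright within 0.15 rad and at rest in the well of its stand, its underside within 5 mm of the well's floor; the bystanders are within 30 mm of where they started. The turntable may still be turning (horizontal distance between lamp and stand_floor below 0.012 m and z of lamp in the frame of stand_floor between -0.005 and 0.005 m and angle between lamp's own z axis and vertical below 0.15 rad and linear speed of lamp below 0.02 m/s and distance of each of spare_frames, wax_bar, lacquer_jar from where it was at the start of the episode below 0.03 m); the robot touches nothing.
It fails at once if the turntable is flung round faster than 2 rad/s (velocity of joint turntable above 2 rad/s or velocity of joint turntable below -2 rad/s).
It fails at once if the lamp touches the turntable or the frame with more than 1 N (contact force between lamp and turntable_base above 1 N).
It fails at once if the lamp is tipped by more than 0.7 rad (angle between lamp's own z axis and vertical above 0.7 rad).
It fails at once if a bystander is moved by more than 30 mm (distance of any of spare_frames, wax_bar, lacquer_jar from where it was at the start of the episode above 0.03 m).
It also fails if it takes over 64 s, if anything falls off the work surface, if the arm or the gripper's body presses on something with over 40 N, if the wrist force passes 120 N, or if a joint passes its speed limit or range.

## Working session

There is one attempt and no reset: what is moved stays moved. The work goes in short steps, Python scripts to look and compute and a tool call to move; the robot and the scene stay as the last step left them, time stands still between calls to the robot, and variables do not carry over. Pictures are saved under pics/ and viewed, at most 10 in all, crops included, and the job is handed in when it is done.

Besides the shell and the picture viewer there is one more tool, called after "Request:" as name(argument=value, ...), one argument or row to a line, values as JSON. drive_tool: Moves the arm, as the interface text tells. Shift numbers are shares of 0.5 m and turn numbers shares of 180 degrees, none past 1 either way. Its arguments: {"type":"object","properties":{"claw":{"type":"array","items":{"type":"number"}},"slide":{"type":"array","items":{"type":"array","items":{"type":"number"}}},"yaw":{"type":"array","items":{"type":"number"}},"newtons":{"type":"number"}},"required":["claw","slide","yaw"]}

```bash
ls; mkdir -p pics
python3 - <<'E'
from workcell import bot
import cv2,numpy as np
print(bot.read_state())
for n in("top","side"):
    c=bot.read_camera(n); cv2.imwrite(f"pics/{n}0.png",c["color"][:,:,::-1]); np.savez(f"{n}0.npz",**c); print(n,c["mtx"],c["eye"],c["rotation"],[k for k in c])
E
```

```text
pics
{'time': 0.0, 'q': array([-1.23193893e+00,  2.64774724e-01,  1.60539750e+00,  1.47237368e-05,
        1.27370657e+00, -3.68928425e-02]), 'joint_vel': array([ 0.00082584, -0.00240722,  0.00086073, -0.0005329 ,  0.00110482,
        0.00190131]), 'joint_torque': array([-1.51208682e-03, -5.15119886e+01, -3.67316437e+01, -2.96009803e-04,
        1.25974408e-02, -2.66511540e-05]), 'tool_pos': array([ 0.2475939 , -0.62757509,  0.40333436]), 'tcp_rot': array([-3.08408984e+00, -5.86331807e-01,  5.17899336e-04]), 'wrist_force': array([-0.73177481,  0.33494183,  0.77251888]), 'torque': array([-0.00029269, -0.02103947, -0.01353764]), 'grip_force': 0.0, 'width': 1.0002047297346761}
top [[388.22965713   0.         254.74271944]
 [  0.         388.22965713 184.65790178]
 [  0.           0.           1.        ]] [0.25688847 0.04005979 1.11251831] [ 0.16232609 -0.15689973 -1.4726426 ] ['color', 'depth', 'mtx', 'eye', 'rotation']
side [[392.33640136   0.         245.00333215]
 [  0.         392.33640136 194.00351673]
 [  0.           0.           1.        ]] [0.08473241 0.75635445 1.00440248] [ 0.2444475  -0.96213986 -2.44362781] ['color', 'depth', 'mtx', 'eye', 'rotation']
```

View pics/top0.png

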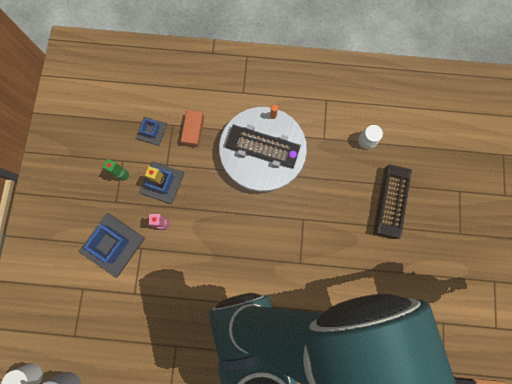

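View pics/side0.png

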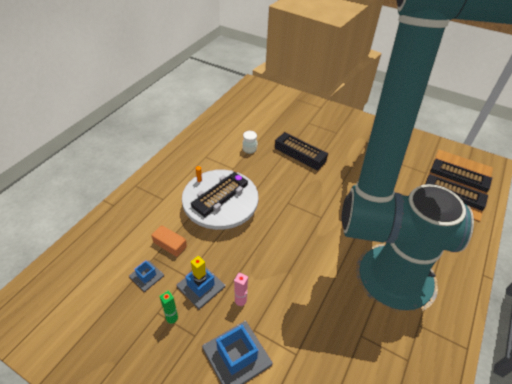

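The top view shows the turntable at about (263,149), the pin at (274,111), the violet spot at (293,154) and the yellow lamp at (154,173) in the mid-size stand. The green and pink look-alikes stand close to the lamp, and the wax bar is at (192,128).

```bash
cat > h.py <<'E'
import numpy as np,cv2
from scipy.spatial.transform import Rotation as R
def cloud(c):
    h,w=c["depth"].shape; v,u=np.mgrid[:h,:w]; K=c["mtx"]; d=c["depth"]
    p=np.stack([(u-K[0,2])/K[0,0]*d,-(v-K[1,2])/K[1,1]*d,-d],-1)
    P=p@R.from_rotvec(np.array(c["rotation"]).ravel()).as_matrix().T+c["eye"]
    P[d==0]=np.nan; return P
def hsv(c): return cv2.cvtColor(c["color"],cv2.COLOR_RGB2HSV)
def seg(c,P,lo,hi,zlo,zhi,box=None):
    m=cv2.inRange(hsv(c),lo,hi)>0
    m&=(P[...,2]>zlo)&(P[...,2]<zhi)
    if box: m&=(P[...,0]>box[0])&(P[...,0]<box[1])&(P[...,1]>box[2])&(P[...,1]<box[3])
    return P[m]
E
python3 - <<'E'
from h import *
for n in("top","side"):
    c=dict(np.load(f"{n}0.npz")); P=cloud(c)
    pts={"top":dict(tt=(263,149),pin=(274,111),spot=(293,154),lamp=(154,173),jar=(371,133),green=(110,165),pink=(155,218),wax=(192,125),small=(151,128)),"side":dict(pin=(198,172),spot=(238,178),lamp=(198,263),wax=(168,240))}[n]
    for k,(u,v) in pts.items(): print(n,k,P[v,u].round(3),hsv(c)[v,u])
    for k,a in dict(violet=((125,80,60),(150,255,255),.06,.1),orange=((5,150,120),(15,255,255),.08,.13),yellow=((20,150,100),(32,255,255),.118,.14),yel2=((20,150,100),(32,255,255),.06,.14),blue=((100,120,60),(125,255,255),.045,.07),plate=((0,0,120),(180,60,255),.048,.061)).items():
        q=seg(c,P,*a); 
        if k=="blue": 
            q=q[np.hypot(*(q[:,:2]-P[pts["lamp"][1],pts["lamp"][0],:2]).T)<.07]
        if len(q): print(n,k,len(q),np.median(q,0).round(4),((q.min(0)+q.max(0))/2).round(4),np.ptp(q,axis=0).round(3), cv2.minAreaRect(q[:,:2].astype(np.float32)))
        if k=="plate": print(cv2.minEnclosingCircle(q[:,:2].astype(np.float32)))
E
```

```text
top tt [0.582 0.04  0.056] [ 18  42 108]
top pin [0.674 0.02  0.116] [ 10 160 143]
top spot [ 0.567 -0.043  0.082] [138 149 233]
top lamp [0.468 0.316 0.13 ] [ 24 164 218]
top jar [ 0.654 -0.261  0.067] [ 40   3 238]
top green [0.481 0.437 0.121] [  2 198 206]
top pink [0.353 0.3   0.118] [  1 181 213]
top wax [0.639 0.252 0.044] [  9 143 192]
top small [0.629 0.379 0.012] [23 11 92]
top violet 53 [ 0.569  -0.043   0.0787] [ 0.5698 -0.0423  0.0779] [0.021 0.02  0.008] ((0.5697745084762573, -0.042258504778146744), (0.02042555809020996, 0.01985839754343033), 4.525201797485352)
top orange 57 [0.68   0.0209 0.1153] [0.5784 0.2289 0.1057] [0.228 0.434 0.048] ((0.5580824613571167, 0.21668176352977753), (0.071465864777565, 0.48077231645584106), 26.11958885192871)
top yellow 99 [0.4666 0.3233 0.1296] [0.4698 0.3242 0.1274] [0.032 0.031 0.017] ((0.4688955247402191, 0.3245878517627716), (0.02692810259759426, 0.026729922741651535), 71.16934967041016)
top yel2 161 [0.4657 0.3163 0.1278] [0.4697 0.324  0.1012] [0.032 0.032 0.069] ((0.4691883325576782, 0.32418039441108704), (0.028171543031930923, 
[... 1157 characters left out ...]
01272583), (0.13194432854652405, 0.028673946857452393), 73.80427551269531)
side yel2 235 [0.4628 0.3344 0.1181] [0.4699 0.3783 0.1016] [0.038 0.134 0.061] ((0.4784611463546753, 0.37748467922210693), (0.13257406651973724, 0.029765671119093895), 78.1053237915039)
side blue 170 [0.4525 0.3409 0.0539] [0.468  0.3308 0.0524] [0.067 0.061 0.014] ((0.4683740735054016, 0.32748255133628845), (0.056644584983587265, 0.0592753030359745), 76.1174087524414)
side plate 2362 [0.5569 0.0503 0.0536] [ 1.0291 -0.6045  0.0545] [2.333 1.833 0.013] ((1.1047019958496094, -0.8590017557144165), (1.9124537706375122, 2.0864055156707764), 75.1884994506836)
((0.9804044365882874, -0.8290685415267944), 1.3108171224594116)
```

```bash
cat >> h.py <<'E'
from scipy.optimize import least_squares
def marks(c,C=(.583,.044)):
    """violet spot xy and orange pin-top xy (or None) near the turntable"""
    P=cloud(c); b=(C[0]-.13,C[0]+.13,C[1]-.13,C[1]+.13); o=[]
    for a in (((125,80,60),(155,255,255),.068,.09),((3,140,90),(19,255,255),.085,.125)):
        q=seg(c,P,*a,b); o.append(None if len(q)<8 else np.r_[(q[:,:2].min(0)+q[:,:2].max(0))/2,len(q)])
    return o
E
python3 - <<'E'
from h import *
for n in("top","side"):
    c=dict(np.load(f"{n}0.npz")); P=cloud(c); print(n,marks(c))
    q=seg(c,P,(0,0,90),(180,70,255),.045,.064,(.44,.73,-.1,.19))
    a=cv2.convexHull(q[:,:2].astype(np.float32))[:,0]
    r=least_squares(lambda x:np.hypot(*(a-x[:2]).T)-x[2],[.583,.044,.125],loss="soft_l1",f_scale=.003); print(r.x,len(a))
E
```

```text
top [array([ 5.69776532e-01, -4.23414677e-02,  5.30000000e+01]), array([6.83245194e-01, 2.04738249e-02, 5.50000000e+01])]
[0.58730545 0.04275776 0.12423028] 55
side [array([ 0.57112868, -0.04119629, 40.        ]), array([6.83100936e-01, 2.37895237e-02, 5.10000000e+01])]
[0.58534567 0.04431243 0.12468542] 41
```

Request:
drive_tool(
  claw=[0,0,0,0,0,0,0,0],
  slide=[
    [0.67,0.98,-0.1],
    [0.67,0.98,-0.1],
    [0.67,0.98,-0.1],
    [0.67,0.98,-0.1],
    [0.67,0.98,-0.1],
    [0.67,0.98,-0.1],
    [0.67,0.98,-0.1],
    [0.67,0.98,-0.1],
  ],
  yaw=[0.297,0.297,0.297,0.297,0.297,0.297,0.297,0.297],
)

```text
time: 0.77
tool_pos: [0.4357, -0.3517, 0.3761]
tcp_rot: [-2.487, -1.919, 0.0]
wrist_force: [1.3, -0.0, -0.8]
width: -0.002
grip_force: 0.0
```

Request:
drive_tool(
  claw=[0,0,0,0,0,0,0,0],
  slide=[
    [0.466,0.678,-0.04],
    [0.466,0.678,-0.04],
    [0.466,0.678,-0.04],
    [0.466,0.678,-0.04],
    [0.466,0.678,-0.04],
    [0.466,0.678,-0.04],
    [0.466,0.678,-0.04],
    [0.466,0.678,-0.04],
  ],
  yaw=[0,0,0,0,0,0,0,0],
)

```text
time: 1.43
tool_pos: [0.6244, -0.0773, 0.3599]
tcp_rot: [-2.492, -1.912, 0.001]
wrist_force: [0.3, -0.9, -0.3]
width: 0.001
grip_force: 0.0
```

Request:
drive_tool(
  claw=[0,0,0,0,0,0,0],
  slide=[
    [0.09,0.13,0],
    [0.09,0.13,0],
    [0.09,0.13,-0.204],
    [0.09,0.13,-0.204],
    [0.09,0.13,-0.204],
    [0.09,0.13,-0.204],
    [0.09,0.13,-0.204],
  ],
  yaw=[0,0,0,0,0,0,0],
)

```text
time: 2.02
tool_pos: [0.6679, -0.0141, 0.2564]
tcp_rot: [-2.49, -1.911, 0.005]
wrist_force: [0.4, -0.7, -0.4]
width: 0.0
grip_force: 0.0
```

Run:
```python
from workcell import bot
from h import *
s=bot.read_state();p=s["tool_pos"];print(p,s["q"],s["wrist_force"])
c=bot.read_camera("side");print(marks(c,(.586,.0435)))
x=c["color"][100:300,120:320,::-1];cv2.imwrite("pics/s1.png",cv2.resize(x,None,fx=3,fy=3))
C=np.array([.586,.0435]);r=.1
# arc: start angle from tool, angular speed ramps (w per row)
d=p[:2]-C;th=np.arctan2(d[1],d[0]);print(th,np.hypot(*d))
w=[.3,.4,.5,.6,.7,.8,.9,1.0,1.05,1.1,1.1,1.1,1.1,1.1]
for x in w:
    th+=x/12; print(x,np.degrees(th).round(0),((C+r*np.array([np.cos(th),np.sin(th)])-p[:2])/.5).round(3))
```

```text
[ 0.66786725 -0.01414991  0.25637778] [-5.84726228e-02  3.73478126e-01  1.74874993e+00  2.66702457e-05
  1.02392698e+00  2.03340936e-01] [ 0.39062626 -0.73284558 -0.42993515]
[array([ 0.57067809, -0.03935076, 39.        ]), array([6.70301286e-01, 9.99827261e-03, 4.90000000e+01])]
-0.613530987353205 0.1001287126490109
0.3 -34.0 [0.003 0.004]
0.4 -32.0 [0.006 0.01 ]
0.5 -29.0 [0.01  0.017]
0.6 -27.0 [0.015 0.026]
0.7 -23.0 [0.02  0.036]
0.8 -19.0 [0.025 0.049]
0.9 -15.0 [0.029 0.063]
1.0 -10.0 [0.033 0.079]
1.05 -5.0 [0.035 0.097]
1.1 -0.0 [0.036 0.115]
1.1 5.0 [0.035 0.133]
1.1 10.0 [0.033 0.152]
1.1 16.0 [0.029 0.169]
1.1 21.0 [0.023 0.187]
```

View pics/s1.png

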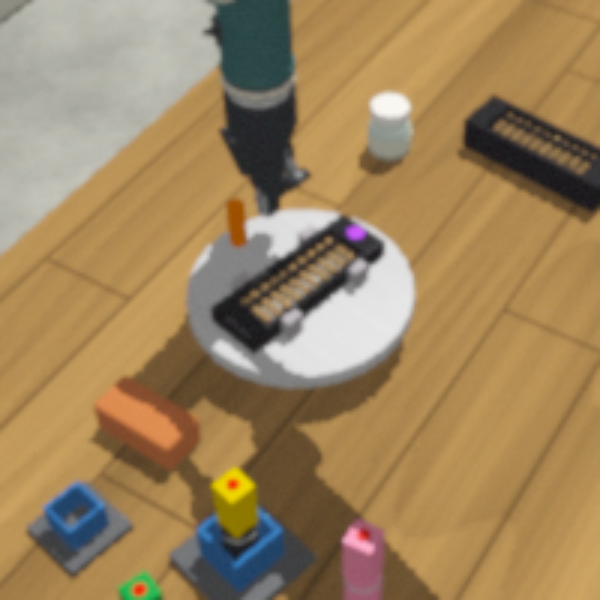

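The side view shows the closed fingers standing just behind the orange pin (236,222), and the violet spot at (355,233). The arc is clear, so I'll push counter-clockwise with a ramp.

Run:
```python
import numpy as np
C=np.array([.586,.0435]);r=.1;p=np.array([.6679,-.0141]);th=-.6135;q=p
for i,x in enumerate([.4,.4,.4,.4,.5,.6,.7,.8,.9,.98,1.05,1.05,1.05]):
    th+=x/12; n=C+r*np.array([np.cos(th),np.sin(th)]); print(((n-q)/.5).round(3)); 
    if i==7:q=n;print('--')
```

```text
[0.003 0.006]
[0.007 0.011]
[0.01  0.017]
[0.014 0.023]
[0.017 0.03 ]
[0.021 0.039]
[0.025 0.05 ]
[0.029 0.063]
--
[0.003 0.015]
[0.006 0.031]
[0.007 0.048]
[0.006 0.066]
[0.004 0.083]
```

Request:
drive_tool(
  claw=[0,0,0,0,0,0,0,0],
  slide=[
    [0.003,0.006,0],
    [0.007,0.011,0],
    [0.01,0.017,0],
    [0.014,0.023,0],
    [0.017,0.03,0],
    [0.021,0.039,0],
    [0.025,0.05,0],
    [0.029,0.063,0],
  ],
  yaw=[0,0,0,0,0,0,0,0],
)

```text
time: 2.73
tool_pos: [0.6834, 0.0177, 0.2585]
tcp_rot: [-2.493, -1.912, 0.0]
wrist_force: [0.2, -0.3, -0.2]
width: -0.0
grip_force: 0.0
```

Request:
drive_tool(
  claw=[0,0,0,0,0,0,0,0],
  slide=[
    [0.003,0.015,0],
    [0.006,0.031,0],
    [0.007,0.048,0],
    [0.006,0.066,0],
    [0.004,0.083,0],
    [0.004,0.083,0],
    [0.004,0.083,0.08],
    [0.004,0.083,0.16],
  ],
  yaw=[0,0,0,0,0,0,0,0],
)

```text
time: 3.4
tool_pos: [0.6835, 0.059, 0.3348]
tcp_rot: [-2.488, -1.91, 0.012]
wrist_force: [0.6, 0.8, -0.5]
width: 0.001
grip_force: 0.0
```

```bash
cat >> h.py <<'E'
C0=np.array([.586,.0435])
def look(bot,names=("side","top")):
    """time, spot angle estimates from spot and pin (deg) per camera"""
    for n in names:
        t=bot.read_state()["time"]; s,p=marks(bot.read_camera(n),C0)
        f=lambda x,o:None if x is None else (round(np.degrees(np.arctan2(*(x[:2]-C0)[::-1]))-o,1),round(np.hypot(*(x[:2]-C0)),3),int(x[2]))
        print(n,round(t,3),"spot",f(s,0),"pin",f(p,90))
E
python3 - <<'E'
from workcell import bot
from h import *
print(bot.read_state()["tool_pos"])
for i in range(3): look(bot)
E
```

```text
[0.68345947 0.05900993 0.33482652]
side 3.4 spot (np.float64(-47.3), np.float64(0.088), 37) pin (np.float64(-47.6), np.float64(0.102), 42)
top 3.45 spot None pin None
side 3.5 spot (np.float64(-41.6), np.float64(0.089), 38) pin (np.float64(-40.0), np.float64(0.101), 42)
top 3.55 spot None pin None
side 3.6 spot (np.float64(-37.0), np.float64(0.089), 36) pin (np.float64(-33.9), np.float64(0.102), 43)
top 3.65 spot None pin None
```

Turntable coasts at about 1.05 rad/s. Now the lamp.

Request:
drive_tool(
  claw=[65,65,65,65,65,65,65,65],
  slide=[
    [-0.43,0.532,0.01],
    [-0.43,0.532,0.01],
    [-0.43,0.532,0.01],
    [-0.43,0.532,0.01],
    [-0.43,0.532,0.01],
    [-0.43,0.532,0.01],
    [-0.43,0.532,0.01],
    [-0.43,0.532,0.01],
  ],
  yaw=[0,0,0,0,0,0,0,0],
)

```text
time: 4.37
tool_pos: [0.4736, 0.3186, 0.3412]
tcp_rot: [-2.493, -1.912, 0.006]
wrist_force: [1.1, 0.8, 0.7]
width: 0.762
grip_force: 0.0
```

Request:
drive_tool(
  claw=[65,65,65],
  slide=[
    [-0.02,0.022,0],
    [-0.02,0.022,0],
    [-0.02,0.022,0],
  ],
  yaw=[0,0,0],
)

```text
time: 4.62
tool_pos: [0.4646, 0.3292, 0.3416]
tcp_rot: [2.49, 1.915, -0.005]
wrist_force: [-1.0, 1.4, 0.7]
width: 0.763
grip_force: 0.0
```

Run:
```python
from workcell import bot
from h import *
s=bot.read_state();print(s["tool_pos"],s["q"],s["width"],s["time"])
look(bot);look(bot)
c=bot.read_camera("side");P=cloud(c);x=c["color"][150:330,110:310,::-1];cv2.imwrite("pics/s2.png",cv2.resize(x,None,fx=3,fy=3))
```

```text
[0.4645639  0.32917638 0.3415718 ] [ 5.72866422e-01  1.14933098e-01  1.90000587e+00 -5.71241484e-04
  1.12985097e+00  8.32572297e-01] 0.7630689206426533 4.6167
side 4.617 spot None pin (np.float64(30.0), np.float64(0.102), 48)
top 4.667 spot (np.float64(32.1), np.float64(0.088), 52) pin (np.float64(34.4), np.float64(0.098), 46)
side 4.717 spot None pin (np.float64(35.7), np.float64(0.102), 47)
top 4.767 spot (np.float64(38.6), np.float64(0.088), 50) pin (np.float64(40.6), np.float64(0.098), 44)
```

View pics/s2.png

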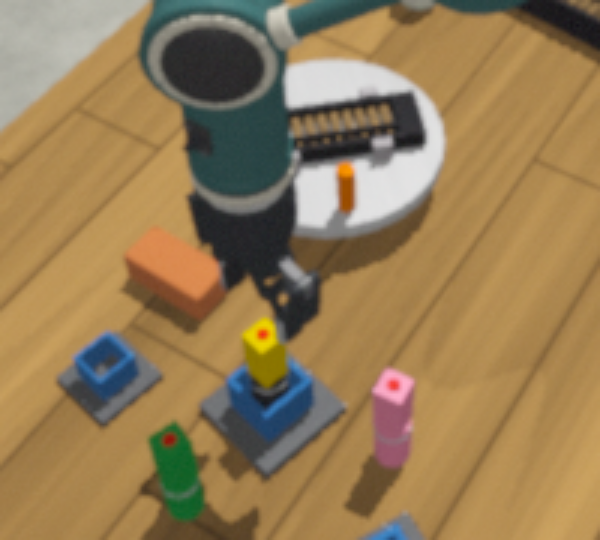

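The fingers are above and astride the lamp's top (262,335); the descent is clear of the green and pink look-alikes.

Request:
drive_tool(
  claw=[65,65,65,65,65,28,28,28],
  slide=[
    [0.009,-0.008,0],
    [0.009,-0.008,-0.05],
    [0.009,-0.008,-0.11],
    [0.009,-0.008,-0.16],
    [0.009,-0.008,-0.16],
    [0.009,-0.008,-0.16],
    [0.009,-0.008,-0.16],
    [0.009,-0.008,-0.16],
  ],
  yaw=[0,0,0,0,0,0,0,0],
  newtons=40,
)

```text
time: 5.53
tool_pos: [0.4715, 0.3253, 0.2657]
tcp_rot: [2.493, 1.911, 0.006]
wrist_force: [-1.7, 0.8, 1.2]
width: 0.345
grip_force: 0.0
```

Request:
drive_tool(
  claw=[15,15,15,15],
  slide=[
    [0,0,0],
    [0,0,0],
    [0,0,0],
    [0,0,0],
  ],
  yaw=[0,0,0,0],
  newtons=40,
)

```text
time: 5.87
tool_pos: [0.4713, 0.3254, 0.2657]
tcp_rot: [2.491, 1.912, 0.007]
wrist_force: [1.0, -1.0, 6.2]
width: 0.319
grip_force: 43.5
```

Run:
```python
from workcell import bot
from h import *
s=bot.read_state();print(s["tool_pos"],s["tcp_rot"],s["width"],s["grip_force"],s["time"],s["wrist_force"])
```

```text
[0.4712726  0.32541668 0.26565506] [2.49146389 1.9121667  0.00655793] 0.31920869043283306 43.49074065685272 5.8667 [ 1.00898902 -1.01492204  6.15649507]
```

Request:
drive_tool(
  claw=[15,15,15,15],
  slide=[
    [0,0,0.07],
    [0,0,0.15],
    [0,0,0.23],
    [0,0,0.27],
  ],
  yaw=[0,0,0,0],
)

```text
time: 6.2
tool_pos: [0.4708, 0.3255, 0.4038]
tcp_rot: [2.492, 1.912, 0.01]
wrist_force: [1.2, 0.5, -0.3]
width: 0.319
grip_force: 42.6
```

Run:
```python
from workcell import bot
from h import *
look(bot);look(bot)
s=bot.read_state();print(s["tool_pos"],s["width"],s["grip_force"],s["time"],s["wrist_force"])
c=bot.read_camera("side");x=c["color"][110:310,110:310,::-1];cv2.imwrite("pics/s3.png",cv2.resize(x,None,fx=3,fy=3))
```

```text
side 6.2 spot (np.float64(126.8), np.float64(0.084), 52) pin (np.float64(-233.3), np.float64(0.1), 44)
top 6.25 spot (np.float64(130.2), np.float64(0.085), 55) pin (np.float64(-229.4), np.float64(0.101), 38)
side 6.3 spot (np.float64(132.2), np.float64(0.083), 48) pin (np.float64(-227.4), np.float64(0.1), 52)
top 6.35 spot (np.float64(136.5), np.float64(0.085), 57) pin (np.float64(-222.8), np.float64(0.101), 41)
[0.46995039 0.32486475 0.39855576] 0.32082603837917256 42.56005346775055 6.4 [-0.66276182 -0.27605302 -2.15818055]
```

View pics/s3.png

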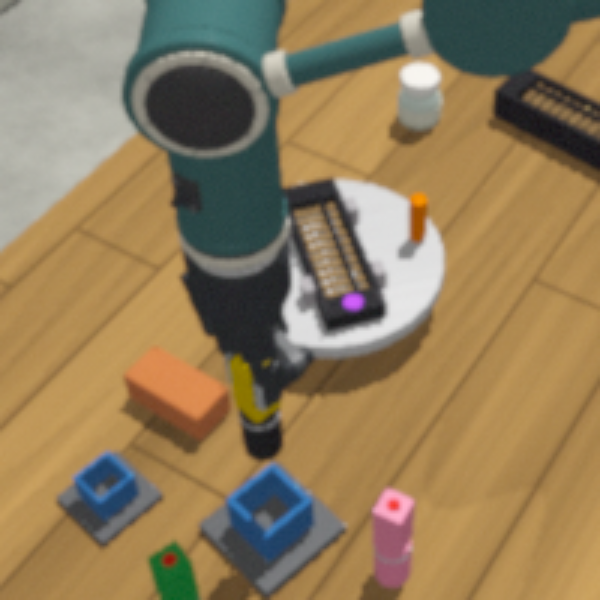

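```bash
cat >> h.py <<'E'
def plan(p,t,th0,w0,t0,z,n=8,step=.036,tau=25.,dz=.02):
    """slide rows (shares) following the spot from tool position p at time t"""
    x=np.array(p,float);g=[]
    for k in range(1,n+1):
        th=np.radians(th0)+w0*tau*(1-np.exp(-(t+k/12-t0)/tau))
        d=np.r_[C0+.087*np.array([np.cos(th),np.sin(th)]),z]-x
        d[2]=np.clip(d[2],-dz,dz); d[:2]*=min(1,step/np.hypot(*d[:2]))
        x=x+d; g.append(((x-p)/.5).round(3).tolist())
    print(g,"end spot deg",np.degrees(th).round(1),"gap",np.hypot(*(C0+.087*np.array([np.cos(th),np.sin(th)])-x[:2])).round(3))
E
python3 - <<'E'
from workcell import bot
from h import *
s=bot.read_state();print(s["time"],s["tool_pos"])
plan(s["tool_pos"],s["time"],131.6,1.035,6.275,.4)
E
```

```text
6.45 [0.46952739 0.32459895 0.39687058]
[[0.013, -0.071, 0.006], [0.025, -0.142, 0.006], [0.035, -0.213, 0.006], [0.043, -0.285, 0.006], [0.049, -0.356, 0.006], [0.054, -0.428, 0.006], [0.057, -0.5, 0.006], [0.059, -0.564, 0.006]] end spot deg 180.7 gap 0.0
```

Request:
drive_tool(
  claw=[15,15,15,15,15,15,15,15],
  slide=[
    [0.013,-0.071,0.006],
    [0.025,-0.142,0.006],
    [0.035,-0.213,0.006],
    [0.043,-0.285,0.006],
    [0.049,-0.356,0.006],
    [0.054,-0.428,0.006],
    [0.057,-0.5,0.006],
    [0.059,-0.564,0.006],
  ],
  yaw=[0,0,0,0,0,0,0,0],
)

```text
time: 7.12
tool_pos: [0.4986, 0.0409, 0.3983]
tcp_rot: [-2.49, -1.91, 0.007]
wrist_force: [0.0, -0.0, -1.3]
width: 0.321
grip_force: 42.5
```

Run:
```python
from workcell import bot
from h import *
s=bot.read_state();print(s["time"],s["tool_pos"])
look(bot)
s=bot.read_state();print(s["time"],s["tool_pos"])
plan(s["tool_pos"],s["time"],131.6,1.035,6.275,.368)
```

```text
7.1167 [0.49859157 0.04090731 0.39826167]
side 7.117 spot (np.float64(-177.7), np.float64(0.082), 52) pin (np.float64(-179.7), np.float64(0.097), 49)
top 7.167 spot None pin None
7.2167 [0.49882595 0.03910034 0.39831196]
[[0.004, -0.025, -0.04], [0.007, -0.039, -0.061], [0.011, -0.052, -0.061], [0.017, -0.066, -0.061], [0.024, -0.078, -0.061], [0.031, -0.09, -0.061], [0.04, -0.101, -0.061], [0.049, -0.112, -0.061]] end spot deg 224.0 gap 0.0
```

Request:
drive_tool(
  claw=[15,15,15,15,15,15,15,15],
  slide=[
    [0.004,-0.025,-0.02],
    [0.007,-0.039,-0.04],
    [0.011,-0.052,-0.06],
    [0.017,-0.066,-0.06],
    [0.024,-0.078,-0.06],
    [0.031,-0.09,-0.06],
    [0.04,-0.101,-0.06],
    [0.049,-0.112,-0.06],
  ],
  yaw=[0,0,0,0,0,0,0,0],
)

```text
time: 7.88
tool_pos: [0.5251, -0.0134, 0.3721]
tcp_rot: [2.492, 1.912, 0.002]
wrist_force: [-0.7, -0.3, -2.0]
width: 0.321
grip_force: 42.2
```

Run:
```python
from workcell import bot
from h import *
s=bot.read_state();print(s["time"],s["tool_pos"])
look(bot,("side",))
s=bot.read_state();print(s["time"],s["tool_pos"])
plan(s["tool_pos"],s["time"],131.6,1.035,6.275,.368)
```

```text
7.8833 [ 0.52509606 -0.01343613  0.37206519]
side 7.883 spot (np.float64(-134.0), np.float64(0.085), 42) pin (np.float64(-180.1), np.float64(0.071), 52)
7.9333 [ 0.52580105 -0.01419703  0.37221247]
[[0.012, -0.021, -0.008], [0.023, -0.029, -0.008], [0.035, -0.036, -0.008], [0.047, -0.042, -0.008], [0.06, -0.048, -0.008], [0.073, -0.052, -0.008], [0.086, -0.055, -0.008], [0.1, -0.057, -0.008]] end spot deg 263.3 gap 0.0
```

Request:
drive_tool(
  claw=[15,15,15,15,15,15,15,15],
  slide=[
    [0.013,-0.021,-0.008],
    [0.025,-0.029,-0.008],
    [0.037,-0.036,-0.008],
    [0.049,-0.042,-0.008],
    [0.062,-0.048,-0.008],
    [0.075,-0.052,-0.008],
    [0.088,-0.055,-0.008],
    [0.102,-0.057,-0.008],
  ],
  yaw=[0,0,0,0,0,0,0,0],
)

```text
time: 8.6
tool_pos: [0.576, -0.0417, 0.3674]
tcp_rot: [-2.492, -1.912, -0.0]
wrist_force: [-0.0, -0.4, -1.6]
width: 0.324
grip_force: 42.4
```

```bash
cat > f.py <<'E'
from workcell import bot
from h import *
import sys
a=[float(x) for x in sys.argv[1:4]]
if len(sys.argv)>4: look(bot,sys.argv[4:])
s=bot.read_state();p=s["tool_pos"];t=s["time"];th=a[0]+np.degrees(a[1]*25*(1-np.exp(-(t-a[2])/25)))
print(t,p,"pred",th%360,"tool",np.degrees(np.arctan2(*(p[:2]-C0)[::-1]))%360,np.hypot(*(p[:2]-C0)))
plan(p,t,a[0],a[1],a[2],.368)
E
python3 f.py 132.6 1.035 6.275 side
```

```text
side 8.6 spot (np.float64(-95.0), np.float64(0.087), 33) pin (np.float64(-139.1), np.float64(0.059), 51)
8.65 [ 0.57705943 -0.0418057   0.36753582] pred 266.9571889346945 tool 264.0168850371733 0.0857729366095834
[[0.022, -0.003, 0.001], [0.036, -0.002, 0.001], [0.049, -0.001, 0.001], [0.062, 0.002, 0.001], [0.075, 0.006, 0.001], [0.088, 0.011, 0.001], [0.1, 0.017, 0.001], [0.111, 0.024, 0.001]] end spot deg 302.4 gap 0.0
```

Request:
drive_tool(
  claw=[15,15,15,15,15,15,15,15],
  slide=[
    [0.022,-0.003,0.001],
    [0.036,-0.002,0.001],
    [0.049,-0.001,0.001],
    [0.062,0.002,0.001],
    [0.075,0.006,0.001],
    [0.088,0.011,0.001],
    [0.1,0.017,0.001],
    [0.111,0.024,0.001],
  ],
  yaw=[0,0,0,0,0,0,0,0],
)

```text
time: 9.32
tool_pos: [0.6314, -0.0292, 0.3678]
tcp_rot: [-2.492, -1.912, -0.0]
wrist_force: [-0.3, -0.3, -2.0]
width: 0.322
grip_force: 42.4
```

```bash
python3 f.py 132.8 1.035 6.275 side
```

```text
side 9.317 spot (np.float64(-58.6), np.float64(0.089), 32) pin (np.float64(-99.1), np.float64(0.061), 56)
9.3667 [ 0.63214853 -0.02861554  0.36789455] pred 305.257814440281 tool 302.6161882115272 0.08561739437971337
[[0.019, 0.01, 0.0], [0.028, 0.019, 0.0], [0.038, 0.028, 0.0], [0.046, 0.039, 0.0], [0.053, 0.049, 0.0], [0.06, 0.06, 0.0], [0.066, 0.072, 0.0], [0.071, 0.084, 0.0]] end spot deg 339.7 gap 0.0
```

Request:
drive_tool(
  claw=[15,15,15,15,15,15,15,15],
  slide=[
    [0.019,0.01,0],
    [0.028,0.019,0],
    [0.038,0.028,0],
    [0.046,0.039,0],
    [0.053,0.049,0],
    [0.06,0.06,0],
    [0.066,0.072,0],
    [0.071,0.084,0],
  ],
  yaw=[0,0,0,0,0,0,0,0],
)

```text
time: 10.03
tool_pos: [0.6665, 0.013, 0.3679]
tcp_rot: [-2.492, -1.912, 0.0]
wrist_force: [-0.1, -0.0, -1.3]
width: 0.325
grip_force: 42.4
```

```bash
python3 f.py 132.4 1.035 6.275 side top
```

```text
side 10.033 spot (np.float64(-25.1), np.float64(0.089), 35) pin (np.float64(-51.4), np.float64(0.058), 57)
top 10.083 spot None pin (np.float64(-21.2), np.float64(0.098), 53)
10.1333 [0.66656654 0.01355279 0.36788995] pred 344.420146057961 tool 339.6095051908884 0.08595232505795745
[[0.009, 0.026, 0.0], [0.012, 0.038, 0.0], [0.013, 0.051, 0.0], [0.013, 0.064, 0.0], [0.012, 0.076, 0.0], [0.01, 0.089, 0.0], [0.008, 0.101, 0.0], [0.004, 0.113, 0.0]] end spot deg 377.9 gap 0.0
```

```bash
python3 f.py 132 1.023 6.275
```

```text
10.1333 [0.66656654 0.01355279 0.36788995] pred 341.5619414659847 tool 339.6095051908884 0.08595232505795745
[[0.008, 0.017, 0.0], [0.01, 0.029, 0.0], [0.012, 0.042, 0.0], [0.013, 0.054, 0.0], [0.013, 0.067, 0.0], [0.012, 0.079, 0.0], [0.01, 0.092, 0.0], [0.007, 0.104, 0.0]] end spot deg 374.6 gap 0.0
```

Request:
drive_tool(
  claw=[15,15,15,15,15,15,15,15],
  slide=[
    [0.008,0.017,0],
    [0.01,0.029,0],
    [0.012,0.042,0],
    [0.013,0.054,0],
    [0.013,0.067,0],
    [0.012,0.079,0],
    [0.01,0.092,0],
    [0.007,0.104,0],
  ],
  yaw=[0,0,0,0,0,0,0,0],
)

```text
time: 10.8
tool_pos: [0.6696, 0.0651, 0.3679]
tcp_rot: [-2.492, -1.912, 0.0]
wrist_force: [0.4, 1.1, -2.5]
width: 0.323
grip_force: 42.4
```

```bash
python3 f.py 132 1.023 6.275 side top
```

```text
side 10.8 spot (np.float64(11.5), np.float64(0.089), 37) pin (np.float64(13.8), np.float64(0.101), 47)
top 10.85 spot None pin None
10.9 [0.66943962 0.06550357 0.36788422] pred 19.48957456285848 tool 14.77295694760751 0.08629210061555394
[[-0.007, 0.025, 0.0], [-0.013, 0.037, 0.0], [-0.019, 0.047, 0.0], [-0.025, 0.057, 0.0], [-0.033, 0.067, 0.0], [-0.041, 0.076, 0.0], [-0.049, 0.084, 0.0], [-0.059, 0.092, 0.0]] end spot deg 411.5 gap 0.0
```

Request:
drive_tool(
  claw=[15,15,15,15,15,15,15,15],
  slide=[
    [-0.007,0.023,0],
    [-0.013,0.035,0],
    [-0.019,0.046,0],
    [-0.025,0.056,0],
    [-0.032,0.066,0],
    [-0.04,0.075,0],
    [-0.048,0.083,0],
    [-0.058,0.091,0],
  ],
  yaw=[0,0,0,0,0,0,0,0],
)

```text
time: 11.57
tool_pos: [0.6404, 0.1103, 0.3679]
tcp_rot: [2.492, 1.912, 0.0]
wrist_force: [-0.7, -0.3, -1.9]
width: 0.326
grip_force: 42.4
```

```bash
python3 f.py 131.5 1.02 6.275 side
```

```text
side 11.567 spot (np.float64(46.8), np.float64(0.089), 46) pin (np.float64(49.7), np.float64(0.102), 48)
11.6167 [0.63952097 0.11092857 0.36787092] pred 52.58049126838836 tool 51.5594534073467 0.08608778433927036
[[-0.011, 0.01, 0.0], [-0.021, 0.016, 0.0], [-0.032, 0.022, 0.0], [-0.042, 0.027, 0.0], [-0.054, 0.031, 0.0], [-0.065, 0.034, 0.0], [-0.076, 0.036, 0.0], [-0.088, 0.038, 0.0]] end spot deg 443.6 gap 0.0
```

Request:
drive_tool(
  claw=[15,15,15,15,15,15,15,15],
  slide=[
    [-0.011,0.01,0],
    [-0.021,0.016,0],
    [-0.032,0.022,0],
    [-0.042,0.027,0],
    [-0.054,0.031,0],
    [-0.065,0.034,0],
    [-0.076,0.036,0],
    [-0.088,0.038,0],
  ],
  yaw=[0,0,0,0,0,0,0,0],
)

```text
time: 12.28
tool_pos: [0.5962, 0.129, 0.3679]
tcp_rot: [2.492, 1.912, 0.0]
wrist_force: [0.3, -0.3, -1.8]
width: 0.323
grip_force: 42.4
```

```bash
python3 f.py 131.5 1.02 6.275 side
```

```text
side 12.283 spot (np.float64(80.8), np.float64(0.085), 46) pin (np.float64(82.3), np.float64(0.099), 50)
12.3333 [0.59527155 0.12910324 0.367825  ] pred 85.92277430436417 tool 83.81848235005236 0.08610387121818296
[[-0.018, 0.003, 0.0], [-0.029, 0.002, 0.0], [-0.041, 0.001, 0.0], [-0.052, -0.0, 0.0], [-0.063, -0.003, 0.0], [-0.074, -0.006, 0.0], [-0.085, -0.01, 0.0], [-0.095, -0.015, 0.0]] end spot deg 476.1 gap 0.0
```

Request:
drive_tool(
  claw=[15,15,15,15,15,15,15,15],
  slide=[
    [-0.015,0.003,0],
    [-0.026,0.002,0],
    [-0.037,0.002,0],
    [-0.048,0,0],
    [-0.059,-0.002,0],
    [-0.07,-0.004,0],
    [-0.081,-0.008,0],
    [-0.091,-0.013,0],
  ],
  yaw=[0,0,0,0,0,0,0,0],
)

```text
time: 13.0
tool_pos: [0.5507, 0.1222, 0.3679]
tcp_rot: [2.492, 1.912, -0.0]
wrist_force: [-0.9, -0.6, -2.3]
width: 0.326
grip_force: 42.3
```

```bash
python3 f.py 130.5 1.01 6.275 side
```

```text
side 13.0 spot (np.float64(113.3), np.float64(0.083), 48) pin (np.float64(-245.5), np.float64(0.099), 43)
13.05 [0.54995689 0.1218269  0.36777014] pred 113.92709027096362 tool 114.71012236794385 0.08622185877468519
[[-0.009, -0.002, 0.0], [-0.018, -0.008, 0.0], [-0.027, -0.014, 0.0], [-0.036, -0.021, 0.0], [-0.045, -0.028, 0.0], [-0.053, -0.035, 0.0], [-0.06, -0.043, 0.0], [-0.067, -0.052, 0.0]] end spot deg 503.0 gap 0.0
```

Request:
drive_tool(
  claw=[15,15,15,15,15,15,15,15],
  slide=[
    [-0.012,-0.004,0],
    [-0.021,-0.01,0],
    [-0.03,-0.016,0],
    [-0.039,-0.023,0],
    [-0.048,-0.03,0],
    [-0.056,-0.038,0],
    [-0.063,-0.046,0],
    [-0.07,-0.055,0],
  ],
  yaw=[0,0,0,0,0,0,0,0],
)

```text
time: 13.72
tool_pos: [0.5159, 0.0945, 0.3679]
tcp_rot: [2.492, 1.912, 0.0]
wrist_force: [0.0, -0.2, -2.3]
width: 0.32
grip_force: 42.3
```

```bash
python3 f.py 132 1.01 6.275 side
```

```text
side 13.717 spot (np.float64(146.0), np.float64(0.084), 46) pin (np.float64(-215.6), np.float64(0.101), 46)
13.7667 [0.51538262 0.09387232 0.36779007] pred 146.60717570345622 tool 144.49923117287878 0.08674205882242413
[[-0.01, -0.014, 0.0], [-0.015, -0.024, 0.0], [-0.019, -0.034, 0.0], [-0.023, -0.044, 0.0], [-0.026, -0.054, 0.0], [-0.029, -0.064, 0.0], [-0.031, -0.075, 0.0], [-0.032, -0.085, 0.0]] end spot deg 534.8 gap 0.0
```

Request:
drive_tool(
  claw=[15,15,15,15,15,15,15,15],
  slide=[
    [-0.01,-0.014,0],
    [-0.015,-0.024,0],
    [-0.019,-0.034,0],
    [-0.023,-0.044,0],
    [-0.026,-0.054,0],
    [-0.029,-0.064,0],
    [-0.031,-0.075,0],
    [-0.032,-0.085,0],
  ],
  yaw=[0,0,0,0,0,0,0,0],
)

```text
time: 14.43
tool_pos: [0.5002, 0.0518, 0.3679]
tcp_rot: [2.493, 1.912, -0.0]
wrist_force: [0.1, -0.1, -2.3]
width: 0.322
grip_force: 42.4
```

```bash
python3 - <<'E'
from workcell import bot
from h import *
c=bot.read_camera("side");print(marks(c,C0));P=cloud(c)
q=seg(c,P,(20,150,60),(32,255,255),.1,.3,(.4,.62,-.06,.16));print(len(q),q.min(0),q.max(0))
x=c["color"][110:260,150:310,::-1];cv2.imwrite("pics/s4.png",cv2.resize(x,None,fx=4,fy=4))
E
python3 f.py 132 1.01 6.275
```

```text
[array([ 0.50210594,  0.04790884, 43.        ]), None]
144 [0.47488098 0.04201038 0.16921652] [0.51636565 0.07199231 0.26130626]
14.4833 [0.5001492  0.05121054 0.36786664] pred 176.90191436543273 tool 174.8678523280305 0.08619635838767863
[[-0.002, -0.017, 0.0], [-0.002, -0.027, 0.0], [-0.001, -0.037, 0.0], [0.001, -0.048, 0.0], [0.003, -0.058, 0.0], [0.006, -0.068, 0.0], [0.009, -0.078, 0.0], [0.013, -0.087, 0.0]] end spot deg 564.3 gap 0.0
```

View pics/s4.png

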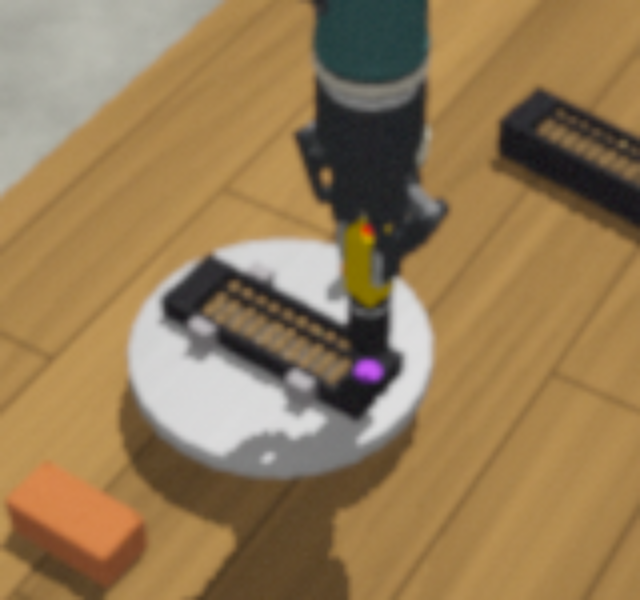

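The lamp hangs upright over the spot at (368,370). Its yellow grip ends at z of about 0.169 m, so the mouth is about 33 mm above the spot. I'll follow once more for margin, then return.

Request:
drive_tool(
  claw=[15,15,15,15,15,15,15,15],
  slide=[
    [-0.002,-0.017,0],
    [-0.002,-0.027,0],
    [-0.001,-0.037,0],
    [0.001,-0.048,0],
    [0.003,-0.058,0],
    [0.006,-0.068,0],
    [0.009,-0.078,0],
    [0.013,-0.087,0],
  ],
  yaw=[0,0,0,0,0,0,0,0],
)

```text
time: 15.15
tool_pos: [0.5069, 0.0084, 0.3678]
tcp_rot: [-2.493, -1.912, 0.0]
wrist_force: [-0.3, 0.1, -1.1]
width: 0.324
grip_force: 42.4
```

Request:
drive_tool(
  claw=[15,15,15,15,15,15,15,15],
  slide=[
    [0.015,-0.095,0.03],
    [0.013,-0.09,0.07],
    [0,-0.04,0.08],
    [-0.018,0.03,0.08],
    [-0.035,0.1,0.08],
    [-0.053,0.17,0.08],
    [-0.07,0.24,0.08],
    [-0.08,0.28,0.08],
  ],
  yaw=[0,0,0,0,0,0,0,0],
)

```text
time: 15.82
tool_pos: [0.4659, 0.1514, 0.408]
tcp_rot: [-2.49, -1.913, -0.002]
wrist_force: [-1.0, -0.6, -2.2]
width: 0.321
grip_force: 42.4
```

Request:
drive_tool(
  claw=[15,15,15,15,15,15,15,15],
  slide=[
    [0.001,0.06,0],
    [0.003,0.12,0],
    [0.005,0.18,0],
    [0.006,0.24,0],
    [0.007,0.3,0],
    [0.008,0.335,0],
    [0.009,0.348,0],
    [0.009,0.348,0],
  ],
  yaw=[0,0,0,0,0,0,0,0],
)

```text
time: 16.48
tool_pos: [0.4714, 0.3241, 0.4076]
tcp_rot: [-2.49, -1.915, 0.0]
wrist_force: [-0.0, -0.6, -1.9]
width: 0.323
grip_force: 42.3
```

Run:
```python
from workcell import bot
from h import *
for n in ("top","side"):
    c=bot.read_camera(n);P=cloud(c);p=bot.read_state()["tool_pos"];print(n,p)
    for a in (((100,120,50),(125,255,255),.045,.07),((20,130,50),(32,255,255),.19,.3)):
        q=seg(c,P,*a,(.4,.54,.26,.39)); 
        if len(q)>4: print(len(q),((q.min(0)+q.max(0))/2).round(4),q.min(0).round(3),cv2.minAreaRect(q[:,:2].astype(np.float32)))
x=c["color"][170:320,130:290,::-1];cv2.imwrite("pics/s5.png",cv2.resize(x,None,fx=4,fy=4))
print(bot.read_state()["tool_pos"],bot.read_state()["time"])
```

```text
top [0.47134626 0.32302158 0.40752268]
109 [0.4675 0.3131 0.0531] [0.436 0.292 0.045] ((0.46792295575141907, 0.31871575117111206), (0.044703297317028046, 0.056940797716379166), 76.94112396240234)
86 [0.4718 0.3127 0.2424] [0.461 0.306 0.211] ((0.47351017594337463, 0.3102845251560211), (0.0230274498462677, 0.011013207957148552), 20.501636505126953)
side [0.471342   0.32234744 0.40757005]
228 [0.4684 0.3272 0.0527] [0.435 0.293 0.045] ((0.46836820244789124, 0.3273482024669647), (0.056543074548244476, 0.05898990109562874), 75.919677734375)
165 [0.4658 0.3288 0.2543] [0.443 0.315 0.209] ((0.46535027027130127, 0.33067989349365234), (0.04481063038110733, 0.024059146642684937), 12.535569190979004)
[0.471342   0.32234744 0.40757005] 16.5833
```

View pics/s5.png

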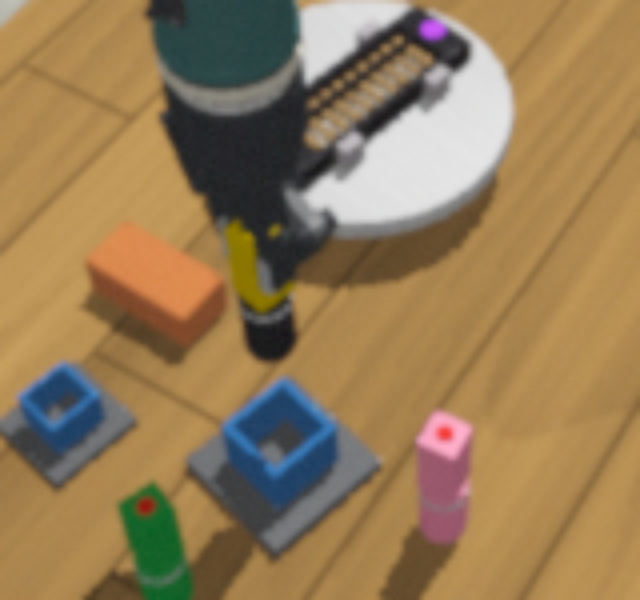

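The lamp is held upright above the blue well (280,440). I'll correct sideways by about 3.5 mm and lower it.

Request:
drive_tool(
  claw=[15,15,15,15,15,15,15],
  slide=[
    [-0.002,0.007,0],
    [-0.002,0.007,-0.04],
    [-0.002,0.007,-0.08],
    [-0.002,0.007,-0.12],
    [-0.002,0.007,-0.14],
    [-0.002,0.007,-0.16],
    [-0.002,0.007,-0.16],
  ],
  yaw=[0,0,0,0,0,0,0],
)

```text
time: 17.17
tool_pos: [0.4697, 0.3253, 0.3258]
tcp_rot: [-2.493, -1.911, 0.006]
wrist_force: [-1.4, 1.0, -2.1]
width: 0.322
grip_force: 42.3
```

Run:
```python
from workcell import bot
s=bot.read_state();print(s["time"],s["tool_pos"],s["tcp_rot"],s["wrist_force"])
```

```text
17.1667 [0.46971231 0.32534911 0.32575662] [-2.49324059 -1.91085562  0.00581847] [-1.42065434  0.99333145 -2.08762808]
```

Request:
drive_tool(
  claw=[15,15,15,15,15,15,15,15],
  slide=[
    [0,0,-0.02],
    [0,0,-0.04],
    [0,0,-0.06],
    [0,0,-0.08],
    [0,0,-0.095],
    [0,0,-0.108],
    [0,0,-0.114],
    [0,0,-0.114],
  ],
  yaw=[0,0,0,0,0,0,0,0],
)

```text
time: 17.83
tool_pos: [0.4699, 0.3262, 0.2697]
tcp_rot: [-2.492, -1.912, 0.003]
wrist_force: [0.2, -0.0, -1.8]
width: 0.319
grip_force: 42.3
```

Bottom should be 4 mm lower.

Request:
drive_tool(
  claw=[15,15,15,15],
  slide=[
    [0,0,-0.004],
    [0,0,-0.007],
    [0,0,-0.008],
    [0,0,-0.008],
  ],
  yaw=[0,0,0,0],
)

```text
time: 18.17
tool_pos: [0.4704, 0.3265, 0.2671]
tcp_rot: [2.493, 1.912, 0.001]
wrist_force: [-0.6, 0.4, -2.5]
width: 0.321
grip_force: 42.3
```

Request:
drive_tool(
  claw=[15,15,30,45,60,60,60,60],
  slide=[
    [0,0,-0.003],
    [0,0,-0.003],
    [0,0,-0.003],
    [0,0,-0.003],
    [0,0,-0.003],
    [0,0,-0.003],
    [0,0,0.02],
    [0,0,0.06],
  ],
  yaw=[0,0,0,0,0,0,0,0],
)

```text
time: 18.83
tool_pos: [0.4692, 0.3257, 0.2951]
tcp_rot: [-2.492, -1.912, 0.009]
wrist_force: [0.2, 0.4, -0.1]
width: 0.705
grip_force: 0.0
```

Request:
drive_tool(
  claw=[60,60,60,60,60,60,60,60],
  slide=[
    [0,0,0.08],
    [0,0,0.16],
    [0,0,0.24],
    [0,0,0.3],
    [0,0,0.3],
    [0,0,0.3],
    [0,0,0.3],
    [0,0,0.3],
  ],
  yaw=[0,0,0,0,0,0,0,0],
)

```text
time: 19.5
tool_pos: [0.4698, 0.3261, 0.4453]
tcp_rot: [-2.492, -1.912, 0.005]
wrist_force: [-0.2, -0.3, 0.5]
width: 0.703
grip_force: 0.0
```

Run:
```python
from workcell import bot
from h import *
s=bot.read_state();print(s["time"],s["tool_pos"],s["width"],s["grip_force"])
c=bot.read_camera("side");P=cloud(c)
q=seg(c,P,(20,130,50),(32,255,255),.06,.16,(.4,.54,.26,.39));print(len(q),np.percentile(q,[2,98],axis=0).round(4))
print(np.median(q[q[:,2]>.124],0))
for n in("side",):
  P0=cloud(dict(np.load(n+"0.npz")));c0=dict(np.load(n+"0.npz"));q0=seg(c0,P0,(20,130,50),(32,255,255),.06,.16,(.4,.54,.26,.39));print(len(q0),np.percentile(q0,[2,98],axis=0).round(4),np.median(q0[q0[:,2]>.124],0))
look(bot,("side",))
x=c["color"][130:350,110:310,::-1];cv2.imwrite("pics/s6.png",cv2.resize(x,None,fx=2.7,fy=2.7))
```

```text
19.5 [0.46975392 0.32608791 0.4453259 ] 0.7030341539273608 0.0
235 [[0.4516 0.3154 0.0719]
 [0.482  0.3431 0.1313]]
[0.46550526 0.32964454 0.12866415]
240 [[0.4527 0.3144 0.0727]
 [0.4826 0.3423 0.1311]] [0.46639768 0.32901797 0.12878797]
side 19.55 spot None pin None
```

View pics/s6.png

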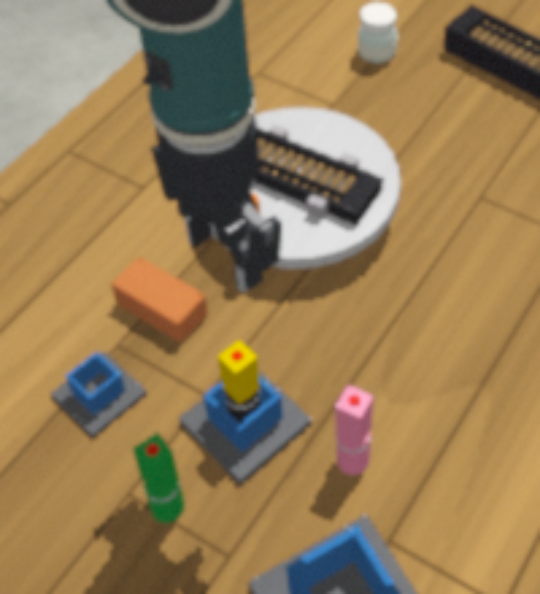

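The lamp stands upright and home in its well (240,385), within 1 mm of where it started. It is released, and nothing else has moved.

```bash
python3 -c "
from workcell import bot
print(bot.finish_job())"
```

```text
the job is handed in; nothing more can be done
None
```

I carried out every step and handed the job in at about 19.6 s, but no verdict came back: the turntable was left coasting at about 1.05 rad/s, the lamp was held about 3 cm above the repair spot for about 7.5 s, and it is back upright in its stand, released.

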